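# Hold a bag clip open over the edge of a recipe card

## Task

Take the steel spring clip out of the wooden tray by its handles, squeeze it wide open and bring its jaws around the upright edge of the recipe card that faces you, roughly halfway up the card, one jaw on each side and their tips at least a centimetre past the edge. Finish while holding it there, still gaping and touching neither the card nor its stand, so that I can slip a note in behind before it is let go. Do not bump the card, leave the other things in the tray, and leave everything else on the worktop where it stands.

Things in the scene. Friction and masses are not known exactly. Their poses are not given: they have to be found in the camera images.
- clip: Bag clip of steel sheet, like a clothes peg, lying on its side in the tray: pivot axis upright, 34 mm high, 86 mm long, 40 g. Origin: on the pivot axis, at the underside. Shut, x runs along the centreline from handles to jaws, y to the left lever, z up. Tips at x = +38 mm, handle ends at x = -48 mm. The frame is the left lever's: open by angle q, its x points q/2 left of the centreline.
- clip_lever (a joint): Angle between the clip's levers: 0 shut (sprung), 0.62 rad at the stop. Squeeze the outer faces of the two handles together to open the jaws: at 33 mm behind the pivot, about 4 N begins and 8 N reaches the stop. At the stop the outer faces are parallel to the centreline, 24 mm apart, and lie flat between two fingers. Released, it snaps shut.
- clip_pivot (a point): Point on the clip's pivot axis, 17 mm above the underside. The splayed handles behind it measure over their outer faces, shut: 30 mm at x = -8 mm, 46 mm at x = -33 mm (a good place to grip), 55 mm at the ends.
- tip_left (a point): End of the left jaw (+y side of clip), at the middle of the clip's 34 mm width. At the stop the tips gape about 25 mm; 15 mm behind the tips the inner faces are then still about 25 mm apart.
- tip_right (a point): End of the right jaw, at the middle of the clip's width.
- tray: Open wooden tray, fixed, 200 (x) x 250 (y) x 40 mm high, walls and floor 6 mm thick. Origin: centre of the underside; z up. The clip lies near its middle, jaws away from the robot; a tea light (38 mm wide, 16 mm high) and a clothes peg (15 x 72 x 12 mm) lie along the far wall.
- card_stand: Stiff white ruled card, 130 mm long, 3 mm thick, upright in a wooden block 88 mm long, 51 mm wide, 26 mm high; fixed. The card reaches from 10 to 120 mm above the worktop and stands 21 mm out of the block at both ends. Origin: centre of the underside; x along the card away from the robot, y square to its faces, z up.
- card_edge (a point): Middle of the card's upright near edge (towards the robot): 65 mm from the stand's origin towards its -x, 65 mm above the worktop, mid-thickness. Same axes as card_stand.
- tea_light: Tea light in the tray; origin at the centre of its underside. To stay in the tray.
- peg: Clothes peg in the tray; origin at the centre of its underside. To stay in the tray.
- salt_shaker: Salt shaker, 44 mm wide, 90 mm high; origin at the centre of its underside. Bystander.
- garlic: Garlic bulb, 50 mm; origin at the centre of its underside. Bystander.
- pepper_mill: Dark wooden pepper mill, 58 mm wide, 170 mm high; origin at the centre of its underside. Bystander.
- glass: Tumbler, 83 mm wide, 105 mm high; origin at the centre of its underside. Bystander.

How it is judged (in metres and radians):
On the way:
1. the clip is lifted out of the tray (height (world z) of clip above 0.05 m), for 0.2 s.
At the end, for the whole second after the job is handed in: Fingers hold the clip (over 2 N), open past 0.42 rad and at rest (under 20 mm/s); tips over 10 mm past the near edge, one each side of the card (over 3 mm off its mid-plane); pivot before the edge, within 30 mm of card_edge in height; under 0.2 N on card and stand (value of joint clip_lever above 0.42 rad and x of each of tip_left, tip_right in the frame of card_edge above 0.01 m and y of tip_left in the frame of card_edge above 0.003 m and y of tip_right in the frame of card_edge below -0.003 m and x of clip_pivot in the frame of card_edge below -0.003 m and z of clip_pivot in the frame of card_edge between -0.03 and 0.03 m and contact force between clip and the fingers above 2 N and contact force between clip and card_stand below 0.2 N and linear speed of clip below 0.02 m/s); the arm keeps its last pose, push and grip.
It fails at once if the card or its stand is bumped (over 4 N) (contact force between card_stand and anything else above 4 N).
It fails at once if the tea light or the peg is taken out of the tray (height (world z) of any of tea_light, peg above 0.05 m).
It fails at once if the salt shaker, garlic, pepper mill or glass is moved by more than 30 mm (distance of any of salt_shaker, garlic, pepper_mill, glass from where it was at the start of the episode above 0.03 m).
It also fails if it takes over 34 s, if anything falls off the work surface, if the arm or the gripper's body presses on something with over 40 N, if the wrist force passes 120 N, or if a joint passes its speed limit or range.

## Robot

A 6-joint arm with a two-finger parallel gripper is mounted at the origin on a cart in front of the work surface, level with it; the furniture and walls round the work are solid. World frame = base frame: x ahead of the robot, y to its left, z up, the work surface at z = 0. Lengths are in mm, angles in rad, forces in N, time in s.
With the tool pointing down it reaches from about 350 to 975 mm from the base axis. Payload 7.1 kg.
Tool frame: the origin (TCP) lies at the very end of the fingers, on their centre line; the grasp point (between the pads) lies 19 mm behind it (ctrl.tcp_to_grasp is the distance from the TCP to the grasp point, in mm); z points along the fingers, x is the direction in which the jaws open and shut, and the axes are right-handed (so a half turn about z gives the same grasp; the last joint's range is limited). The gripper opens to 88 mm and grips with 3 to 60 N. Pads are 20 mm wide; open, the fingers measure 115 mm over their backs; the gripper's body (75 mm by 178 mm) begins 61 mm behind the grasp point.
Start: joints at [1.294, 0.423, 1.63, -0, 1.089, -0.019], TCP at [159.315, 604.337, 222.675] pointing down, gripper open.
Joint ranges: [-3, 3], [-0.9, 2.11], [0.09, 2.58], [-1.31, 4.45], [0.11, 2.69], [-2.54, 2.54]. Speed limits (rad/s): [2.39, 2.39, 3.01, 3.14, 3.14, 3.14].

## Interface

Orientations are given as a rotation vector (axis times angle).
In Python, from workcell import get_obs, viewer, ctrl, masks_of gives the robot as it stands. The module is installed in compiled form; this text tells all that it offers.
- The arm moves only by the shell command python3 -m inch 'ROWS'. ROWS is JSON, a list of rows, each an object of numbers: "tx", "ty", "tz": the shift along the tool's x, y, z in cm; "ax", "ay", "az": the turn, a rotation vector about the tool's x, y, z in degrees; "jaw": the opening, from 0 (shut) to 1 (fully open). In form: [{"tx": .., "ty": .., "tz": .., "ax": .., "ay": .., "az": .., "jaw": ..}, ...]. A call has 1 to 12 rows; each row shifts and turns the commanded pose from where the row before left it, along the tool's axes as they then stand; what a row does not reach is not made up. A row lasts 1/8 s, in which the tool goes at most 62.5 mm and 10.7 degrees, less where a joint would pass 70% of its speed; a pose out of reach is approached as far as the arm can. A call is refused whole if a number of a shift passes 6.25 or a number of a turn 10.7, either way. A call with a gripper value outside its range is refused whole. The fingers move at their own pace and stop on an object; the grip force is fixed at half the most. Time passes only in rows, so rows that do not move let the fingers close. It gives the time, the measured TCP pose, the force and the opening at its end, in the units of the state.
- get_obs(): the state, without advancing time (a new reading comes with each control period).
- viewer.get_image(name): name is "scene" or "top" or "wrist"; returns (picture, depth): 420x560x3 uint8, red, green, blue; 420x560 float32, mm along the optical axis (not along the pixel's ray), 0 where there is no reading.
- viewer.get_calibration(name): a dict with "fx", "fy", "cx", "cy" (pixels), "rvec" (rotation vector, rad) and "tvec" (3), from world to camera coordinates, as OpenCV has them. Camera axes: x right, y down, z forward; pixel columns grow to the right and rows downward; lengths in mm; the calibration is good to about 2 mm. A picture is of the moment at which its call begins: read the wrist's pose just before it. get_calibration takes no time and is no camera call; for the wrist camera it gives the pose at the moment of the call.
- ctrl.close_job(): hands the job in, once; it reports no verdict.
Trained networks look in the newest picture that a camera, given by its name, has taken for a name from the list of things; names that differ only in an ending like _2 or _b are one class to them, and where a whole thing is asked for, a point or a joint stands for the part that bears it (a point fixed in the world has none). Each returns a list of dicts, best first, with "score" (0 to 1); they miss things now and then, are a little off and sometimes report something else, mostly with a low value. They report only what shows in the picture. A call takes as long as a camera call.
- masks_of(camera, thing): "pixels" (420x560 bool, what is visible of it) and "location" ([column, row] in pixels, amid what is visible of it).
The state is a dict: "t": time; "qpos": joint angles; "qvel": joint speeds; "joint_torque": joint torques, N m; "ee_pos": TCP position; "orientation": TCP orientation; "ft_force": force on the tool from outside, world axes, zero at the start; "moment": the same for the moment, N m; "width": finger opening in mm.
Only numpy, scipy, OpenCV 4.12 (cv2) and the standard library are available. Lean on these libraries where they do the work, as an engineer would, in place of code of your own. Each camera call takes 0.05 s, during which the arm holds its last target. There are 200 camera calls.

## Working session

There is one attempt and no reset: what is moved stays moved. The work goes in short steps, Python scripts to look and compute and a shell command to move; the robot and the scene stay as the last step left them, time stands still between calls to the robot, and variables do not carry over. Pictures are saved under pics/ and viewed, about 8 in all and at most 12, crops included, and the job is handed in when it is done.

```bash
mkdir -p pics
cat > h.py <<'E'
import numpy as np, cv2
from workcell import get_obs, viewer, ctrl, masks_of
def cal(n):
    c=viewer.get_calibration(n); R=cv2.Rodrigues(np.array(c["rvec"],float))[0]
    return c,R,np.array(c["tvec"],float)
def pts(n,dep,mask,C=None):
    c,R,t=C or cal(n); v,u=np.nonzero(mask&(dep>0)); z=dep[v,u]
    p=np.c_[(u-c["cx"])/c["fx"]*z,(v-c["cy"])/c["fy"]*z,z]
    return (p-t)@R
def save(n,im): cv2.imwrite(f"pics/{n}.png",im[...,::-1])
E
python3 - <<'E'
from h import *
print(get_obs())
for cam in ["scene","top"]:
    im,d=viewer.get_image(cam); save(cam+"0",im)
    c,R,t=cal(cam); print(cam,"campos",-R.T@t)
    for th in ["clip","tray","card_stand","tea_light","peg","salt_shaker","garlic","pepper_mill","glass"]:
        for m in masks_of(cam,th)[:1]:
            p=pts(cam,d,m["pixels"])
            if len(p): print(cam,th,round(m["score"],2),np.round(m["location"]),len(p),"med",np.round(np.median(p,0)),"lo",np.round(np.percentile(p,2,0)),"hi",np.round(np.percentile(p,98,0)))
print(get_obs()["t"])
E
```

```text
{'t': 0.0, 'qpos': array([ 1.29398259e+00,  4.23844882e-01,  1.63069128e+00, -1.94963156e-05,
        1.08855658e+00, -1.89819094e-02]), 'qvel': array([ 0.00041867,  0.00060594, -0.00014767, -0.00031048, -0.00049136,
       -0.00114603]), 'joint_torque': array([ 2.10172866e-04, -5.44640315e+01, -2.73658919e+01,  6.43601012e-02,
        2.26599968e-02, -1.09956375e-04]), 'ee_pos': array([159.18514858, 603.82210808, 221.89865475]), 'orientation': array([ 2.48786682e+00,  1.91687855e+00, -1.87682904e-03]), 'ft_force': array([ 0.09676523,  0.01400902, -0.25801176]), 'moment': array([-0.0124123 , -0.01788251,  0.0074476 ]), 'width': 87.70286173280661}
scene campos [-284.36332134 -577.19195493  926.99986544]
scene clip 0.69 [227. 209.] 282 med [463. 204.  26.] lo [424. 194.   6.] hi [502. 250.  39.]
scene tray 0.78 [237. 217.] 2983 med [463. 179.   7.] lo [372.  62.  -0.] hi [570. 309.  39.]
scene card_stand 0.88 [305. 220.] 810 med [541. -42.  49.] lo [484. -66.  -0.] hi [610. -33. 118.]
scene tea_light 0.45 [227. 190.] 64 med [541. 283.  13.] lo [522. 268.   7.] hi [558. 304.  20.]
scene
[... 618 characters left out ...]
i [510. 218.  41.]
top tray 0.78 [237. 239.] 4058 med [471. 189.   7.] lo [375.  68.  -0.] hi [571. 308.  42.]
top card_stand 0.66 [277. 195.] 424 med [546. -37.  28.] lo [490. -64.  -0.] hi [602. -14. 122.]
top tea_light 0.48 [200. 241.] 88 med [540. 285.  15.] lo [524. 269.  10.] hi [557. 301.  21.]
top peg 0.6 [241. 217.] 68 med [552. 118.  16.] lo [545.  92.   5.] hi [562. 147.  23.]
top salt_shaker 0.62 [370. 171.] 159 med [ 476. -361.   62.] lo [ 460. -398.    1.] hi [ 493. -350.   91.]
top pepper_mill 0.89 [322. 128.] 360 med [ 683. -268.   66.] lo [ 670. -329.   -3.] hi [ 726. -251.  160.]
top glass 0.94 [149. 214.] 551 med [694. 401.  54.] lo [641. 358.  -0.] hi [715. 433. 108.]
1.0
```

Run:
```python
from h import *
a=cv2.imread("pics/scene0.png")[120:330,170:430]; b=cv2.imread("pics/top0.png")[100:310,120:390]
cv2.imwrite("pics/v1.png",np.hstack([cv2.resize(a,(400,323)),cv2.resize(b,(400,323))]))
o=get_obs(); R=cv2.Rodrigues(o["orientation"])[0]; print(np.round(R,3))
c,Rw,t=cal("wrist"); print("wristcam in tool",R.T@(-Rw.T@t-o["ee_pos"]),np.round(R.T@Rw.T,2),c["fx"])
```

```text
[[ 0.255  0.967  0.   ]
 [ 0.967 -0.255 -0.   ]
 [-0.     0.    -1.   ]]
wristcam in tool [   0.49356618  -69.96277321 -162.45595739] [[ 1.   -0.   -0.  ]
 [ 0.    0.97  0.26]
 [ 0.   -0.26  0.97]] 358.3678923519592
```

View pics/v1.png

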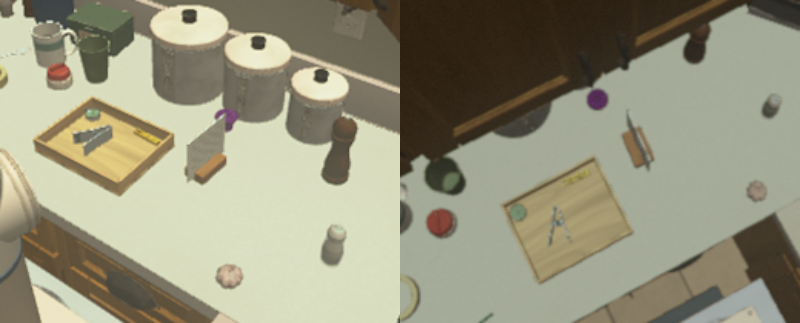

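```bash
python3 -m inch '[{"tx":-3.9,"ty":4.6},{"tx":-3.9,"ty":4.6},{"tx":-3.9,"ty":4.6},{"tx":-3.9,"ty":4.6},{"tx":-3.9,"ty":4.6},{"tx":-3.9,"ty":4.6},{"tx":-3.9,"ty":4.6},{"tx":-3.9,"ty":4.6},{"az":-7.5},{"az":-7.5},{}]'
python3 - <<'E'
from h import *
C=cal("wrist"); im,d=viewer.get_image("wrist"); save("w1",im)
np.savez("w1.npz",d=d)
m=masks_of("wrist","clip")
out=im.copy()
for k in m[:2]:
    p=pts("wrist",d,k["pixels"],C); print(k["score"],k["location"],len(p),np.percentile(p,[2,50,98],axis=0).round(0).tolist())
if m:
    k=m[0]["pixels"]; p=pts("wrist",d,k,C)
    q=p[p[:,2]>33]; print("top rim",len(q)); 
    cs,_=cv2.findContours(k.astype(np.uint8),0,1); cv2.drawContours(out,cs,-1,(255,0,0),1)
    # top-down plot
    pl=np.full((420,300,3),255,np.uint8)
    for x,y,z in p: cv2.circle(pl,(int(150-(y-205)*2.5),int(210-(x-460)*2.5)),1,(0,0,0) if z>34 else (255,150,0),-1)
    for i in range(-40,41,20): cv2.putText(pl,str(460+i),(0,int(210-i*2.5)),0,.4,(255,0,0)); cv2.putText(pl,str(205+i),(int(150-i*2.5),415),0,.4,(255,0,0))
    save("v2",cv2.resize(np.hstack([out[:,:,:],pl]),(800,391)))
o=get_obs();print(o["t"],o["ee_pos"],o["orientation"])
E
```

```text
1.1 [159.30886991 604.35536552 222.69283618] [-2.48852908e+00 -1.91746316e+00 -3.78561499e-05]$[0]: bad value
```

```bash
python3 -m inch '[{"tx":-3.9,"ty":4.6,"tz":0,"ax":0,"ay":0,"az":0,"jaw":1},{"tx":-3.9,"ty":4.6,"tz":0,"ax":0,"ay":0,"az":0,"jaw":1},{"tx":-3.9,"ty":4.6,"tz":0,"ax":0,"ay":0,"az":0,"jaw":1},{"tx":-3.9,"ty":4.6,"tz":0,"ax":0,"ay":0,"az":0,"jaw":1},{"tx":-3.9,"ty":4.6,"tz":0,"ax":0,"ay":0,"az":0,"jaw":1},{"tx":-3.9,"ty":4.6,"tz":0,"ax":0,"ay":0,"az":0,"jaw":1},{"tx":-3.9,"ty":4.6,"tz":0,"ax":0,"ay":0,"az":0,"jaw":1},{"tx":-3.9,"ty":4.6,"tz":0,"ax":0,"ay":0,"az":0,"jaw":1},{"tx":0,"ty":0,"tz":0,"ax":0,"ay":0,"az":-7.5,"jaw":1},{"tx":0,"ty":0,"tz":0,"ax":0,"ay":0,"az":-7.5,"jaw":1},{"tx":0,"ty":0,"tz":0,"ax":0,"ay":0,"az":0,"jaw":1}]'
cat > look.py <<'E'
from h import *
import sys
tag=sys.argv[1]
C=cal("wrist"); im,d=viewer.get_image("wrist"); save("raw"+tag,im)
m=masks_of("wrist","clip")
out=im.copy()
for k in m[:2]:
    p=pts("wrist",d,k["pixels"],C); print(k["score"],k["location"],len(p),np.percentile(p,[2,50,98],axis=0).round(0).tolist())
pl=np.full((420,300,3),255,np.uint8)
if m:
    k=m[0]["pixels"]; p=pts("wrist",d,k,C); np.save("clip"+tag,p)
    cs,_=cv2.findContours(k.astype(np.uint8),0,1); cv2.drawContours(out,cs,-1,(255,0,0),1)
    for x,y,z in p: cv2.circle(pl,(int(150-(y-205)*2.5),int(210-(x-460)*2.5)),1,(0,0,0) if z>34 else (255,150,0),-1)
    for i in range(-40,41,20): cv2.putText(pl,str(460+i),(0,int(210-i*2.5)),0,.4,(255,0,0)); cv2.putText(pl,str(205+i),(int(150-i*2.5),415),0,.4,(255,0,0))
save("v"+tag,cv2.resize(np.hstack([out,pl]),(800,391)))
o=get_obs();print(o["t"],o["ee_pos"],o["orientation"])
E
python3 look.py 2
```

```text
t: 2.48
ee_pos: [435.8, 208.6, 222.8]
orientation: [2.219, 2.224, 0.0]
ft_force: [0.2, 0.8, 0.3]
width: 88.4
0.95 [282.5, 222.6] 1255 [[429.0, 196.0, 6.0], [474.0, 211.0, 35.0], [514.0, 248.0, 41.0]]
2.575 [435.58730821 208.92673393 222.74146786] [2.21976254e+00 2.22306326e+00 2.15481507e-04]
```

View pics/v2.png

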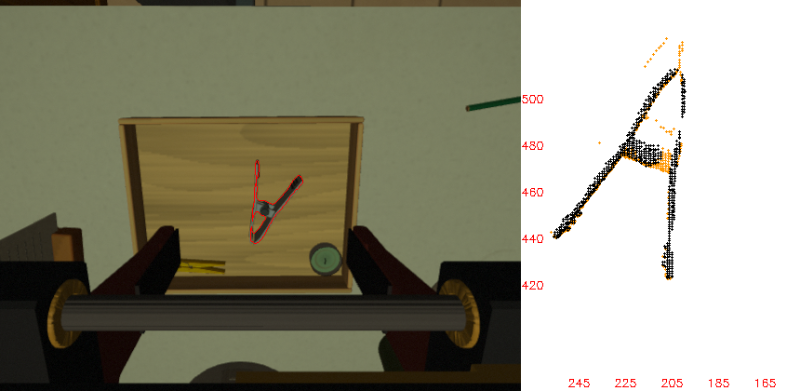

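```bash
python3 -m inch '[{"tx":1.8,"ty":1.0,"tz":0,"ax":0,"ay":0,"az":0,"jaw":1},{"tx":0,"ty":0,"tz":0,"ax":0,"ay":0,"az":9.3,"jaw":1},{"tx":0,"ty":0,"tz":4,"ax":0,"ay":0,"az":9.2,"jaw":1},{"tx":0,"ty":0,"tz":5,"ax":0,"ay":0,"az":0,"jaw":1},{"tx":0,"ty":0,"tz":5,"ax":0,"ay":0,"az":0,"jaw":1},{"tx":0,"ty":0,"tz":3.5,"ax":0,"ay":0,"az":0,"jaw":1},{"tx":0,"ty":0,"tz":2.2,"ax":0,"ay":0,"az":0,"jaw":1},{"tx":0,"ty":0,"tz":1.5,"ax":0,"ay":0,"az":0,"jaw":1},{"tx":0,"ty":0,"tz":0,"ax":0,"ay":0,"az":0,"jaw":1},{"tx":0,"ty":0,"tz":0,"ax":0,"ay":0,"az":0,"jaw":0},{"tx":0,"ty":0,"tz":0,"ax":0,"ay":0,"az":0,"jaw":0},{"tx":0,"ty":0,"tz":0,"ax":0,"ay":0,"az":0,"jaw":0}]'
python3 look.py 3
```

```text
t: 4.08
ee_pos: [446.0, 227.1, 11.4]
orientation: [2.546, 1.84, 0.002]
ft_force: [0.4, -0.3, 0.4]
width: 61.4
0.63 [246.8, 307.0] 5869 [[425.0, 196.0, 9.0], [457.0, 205.0, 31.0], [510.0, 251.0, 41.0]]
4.175 [445.74780215 226.89568661  11.13543485] [2.54599644e+00 1.84028339e+00 1.07080620e-03]
```

View pics/v3.png

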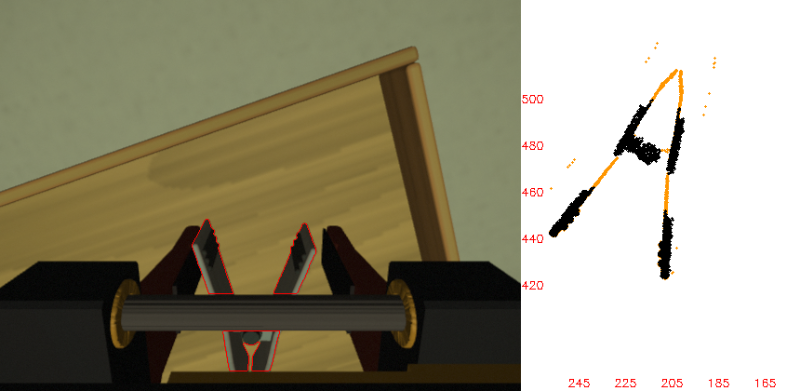

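```bash
python3 -m inch '[{"tx":0,"ty":0,"tz":0,"ax":0,"ay":0,"az":0,"jaw":0},{"tx":0,"ty":0,"tz":0,"ax":0,"ay":0,"az":0,"jaw":0},{"tx":0,"ty":0,"tz":0,"ax":0,"ay":0,"az":0,"jaw":0},{"tx":0,"ty":0,"tz":0,"ax":0,"ay":0,"az":0,"jaw":0},{"tx":0,"ty":0,"tz":0,"ax":0,"ay":0,"az":0,"jaw":0},{"tx":0,"ty":0,"tz":0,"ax":0,"ay":0,"az":0,"jaw":0}]'
python3 look.py 4
```

```text
t: 4.92
ee_pos: [445.7, 227.0, 11.0]
orientation: [2.546, 1.841, 0.001]
ft_force: [0.1, 0.3, 6.3]
width: 23.4
5.025 [445.7247689  227.00062935  11.03188879] [2.54578587e+00 1.84064523e+00 7.99396446e-04]
```

View pics/v4.png

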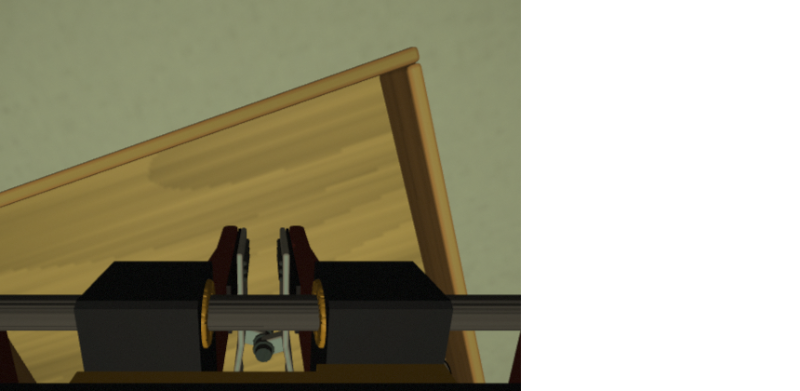

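```bash
python3 -m inch '[{"tx":0,"ty":0,"tz":-1,"ax":0,"ay":0,"az":0,"jaw":0},{"tx":0,"ty":0,"tz":-3,"ax":0,"ay":0,"az":0,"jaw":0},{"tx":0,"ty":0,"tz":-4,"ax":0,"ay":0,"az":0,"jaw":0},{"tx":0,"ty":0,"tz":-4,"ax":0,"ay":0,"az":0,"jaw":0},{"tx":0,"ty":0,"tz":-4,"ax":0,"ay":0,"az":0,"jaw":0},{"tx":0,"ty":0,"tz":-2,"ax":0,"ay":0,"az":0,"jaw":0}]'
python3 - <<'E'
from h import *
for cam in ["scene","top"]:
    im,d=viewer.get_image(cam); m=masks_of(cam,"card_stand")
    if not m: print("none");continue
    p=pts(cam,d,m[0]["pixels"]); np.save("card_"+cam,p)
    zlo=45 if cam=="scene" else 100
    q=p[p[:,2]>zlo]; 
    for _ in range(3):
        c=np.median(q,0)[:2]; vx,vy,x0,y0=cv2.fitLine(q[:,:2].astype(np.float32),cv2.DIST_HUBER,0,.01,.01).ravel()
        if vx<0: vx,vy=-vx,-vy
        r=(q[:,0]-x0)*-vy+(q[:,1]-y0)*vx; q=q[abs(r)<8]
    s=(q[:,0]-x0)*vx+(q[:,1]-y0)*vy
    print(cam,m[0]["score"],len(q),"yaw",np.degrees(np.arctan2(vy,vx)),"std",r.std(),"ends",[ (x0+k*vx,y0+k*vy) for k in np.percentile(s,[1,99])],"zmax",np.percentile(p[:,2],99))
    g=cv2.cvtColor(im,cv2.COLOR_RGB2BGR)
    u,v=map(int,m[0]["location"]); cr=im[v-60:v+60,u-80:u+80]; save("card_"+cam,cv2.resize(cr,(480,360),interpolation=2))
E
python3 -c "
import cv2,numpy as np
cv2.imwrite('pics/v5.png',cv2.resize(np.hstack([cv2.imread('pics/card_%s.png'%c) for c in ('scene','top')]),(800,300)))"
```

```text
t: 5.78
ee_pos: [446.2, 227.1, 193.3]
orientation: [2.545, 1.84, 0.005]
ft_force: [0.4, -0.0, -0.7]
width: 23.2
scene 0.64 431 yaw -3.5293608 std 1.2518920184875317 ends [(np.float64(481.82773541134486), np.float64(-37.10397055391724)), (np.float64(610.1629623067287), np.float64(-45.01930204354622))] zmax 118.74670628192122
top 0.74 58 yaw -3.2642038 std 1.0902039955326286 ends [(np.float64(484.82681563978906), np.float64(-35.20384025159131)), (np.float64(602.3795861051705), np.float64(-41.90820664046936))] zmax 121.99731029178471
```

View pics/v5.png

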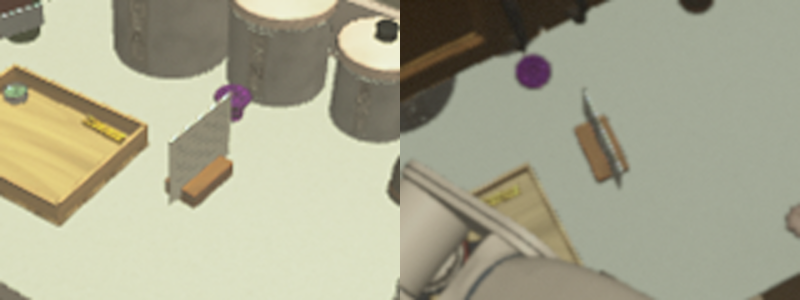

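```bash
python3 -m inch '[{"tx":-5.2,"ty":0.6,"tz":0,"ax":0,"ay":0,"az":0,"jaw":0},{"tx":-5.2,"ty":0.6,"tz":0,"ax":0,"ay":0,"az":0,"jaw":0},{"tx":-5.2,"ty":0.6,"tz":0,"ax":0,"ay":0,"az":0,"jaw":0},{"tx":-5.2,"ty":0.6,"tz":0,"ax":0,"ay":0,"az":0,"jaw":0},{"tx":-5.2,"ty":0.6,"tz":0,"ax":0,"ay":0,"az":0,"jaw":0},{"tx":0,"ty":0,"tz":0,"ax":0,"ay":0,"az":-7.5,"jaw":0},{"tx":0,"ty":0,"tz":0,"ax":0,"ay":0,"az":-7.6,"jaw":0},{"tx":0,"ty":0,"tz":0,"ax":0,"ay":0,"az":0,"jaw":0}]'
cat > look2.py <<'E'
from h import *
import sys
tag=sys.argv[1]; ims=[]
o=get_obs(); R=cv2.Rodrigues(o["orientation"])[0]; T=o["ee_pos"]; print(o["t"],T,np.degrees(np.arctan2(R[1,1],R[0,1])),R[2,2],o["width"])
for cam in ["wrist","scene","top"]:
    C=cal(cam); im,d=viewer.get_image(cam); save(cam+tag,im)
    np.savez(f"{cam}{tag}.npz",d=d,im=im)
    for th in ["clip","card_stand"]:
        for m in masks_of(cam,th)[:1]:
            p=pts(cam,d,m["pixels"],C); np.save(f"{th}_{cam}{tag}",p)
            r=(p-T)@R
            print(cam,th,m["score"],m["location"],len(p),"tool frame",np.percentile(r,[2,50,98],axis=0).round(0).tolist())
    c,Rc,t=C; q=Rc@T+t; u,v=int(q[0]/q[2]*c["fx"]+c["cx"]),int(q[1]/q[2]*c["fy"]+c["cy"])
    if cam=="wrist": ims.append(cv2.resize(im,(400,300)))
    else:
        w,hh=(80,60); v=min(max(v,hh),420-hh);u=min(max(u,w),560-w); ims.append(cv2.resize(im[v-hh:v+hh,u-w:u+w],(400,300),interpolation=2))
save("v"+tag,np.vstack([np.hstack(ims[:2]),np.hstack([ims[2],ims[2]*0])]))
E
python3 look2.py 6
```

```text
t: 6.98
ee_pos: [391.6, -29.6, 189.6]
orientation: [-2.283, -2.156, 0.003]
ft_force: [-0.7, -0.4, -0.1]
width: 23.0
6.975 [391.60237221 -29.56383964 189.60713966] -3.2694910325079376 -0.9999969670671696 23.012511281684322
wrist clip 0.72 [283.5, 358.6] 3333 tool frame [[-13.0, -8.0, -30.0], [1.0, 35.0, -25.0], [14.0, 75.0, 2.0]]
wrist card_stand 0.74 [280.9, 306.5] 928 tool frame [[-20.0, 95.0, 68.0], [-2.0, 118.0, 164.0], [16.0, 202.0, 187.0]]
scene card_stand 0.96 [303.2, 221.6] 833 tool frame [[-28.0, 93.0, 72.0], [-3.0, 150.0, 142.0], [21.0, 221.0, 191.0]]
top card_stand 0.8 [276.3, 191.9] 282 tool frame [[-24.0, 43.0, -291.0], [7.0, 174.0, 161.0], [55.0, 219.0, 190.0]]
```

View pics/v6.png

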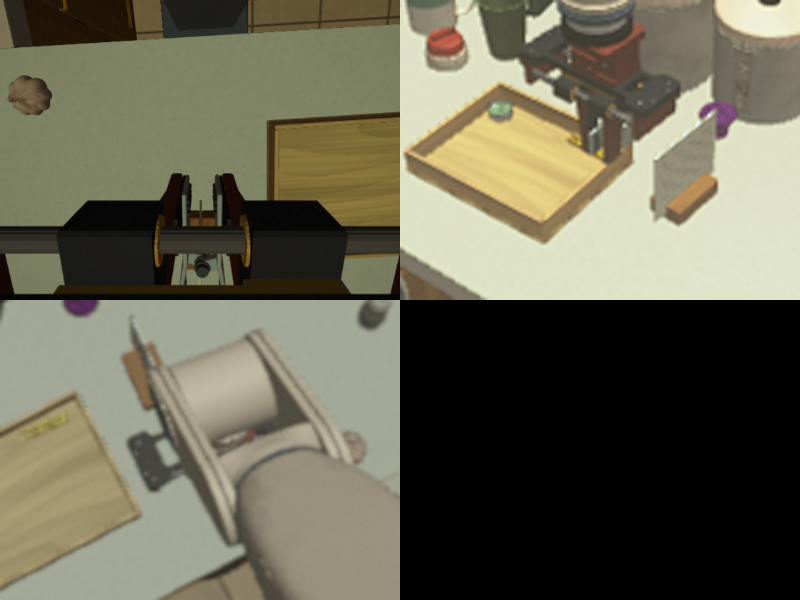

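Run:
```python
from h import *
o=get_obs(); R=cv2.Rodrigues(o["orientation"])[0]; T=o["ee_pos"]
for cam in ["wrist","scene"]:
    r=(np.load(f"card_stand_{cam}6.npy")-T)@R
    q=r[(r[:,2]<145)&(abs(r[:,0])<12)]
    print(cam,len(q),"y pct",np.percentile(q[:,1],[1,5,50,95,99]).round(1))
    f=np.polyfit(q[:,1],q[:,0],1); print(" x at y=91",np.polyval(f,91),"slope deg",np.degrees(f[0]))
    n=q[q[:,1]<100]; print(" near x",np.percentile(n[:,0],[5,50,95]).round(1),np.percentile(n[:,1],[5,50]).round(1),len(n))
r=(np.load("clip_wrist6.npy")-T)@R
for a in range(-20,85,8):
    q=r[(r[:,1]>=a)&(r[:,1]<a+8)&(r[:,2]<8)]
    if len(q): L=q[q[:,0]<0];G=q[q[:,0]>0]; print(a,len(q),[np.percentile(s[:,0],[3,50,97]).round(1).tolist() for s in(L,G) if len(s)],np.percentile(q[:,2],[2,98]).round(0))
```

```text
wrist 120 y pct [-27.9   4.9  95.2 142.4 143. ]
 x at y=91 -2.0066671680457384 slope deg -2.0574735674907565
 near x [-5.5 -2.7  6.8] [-27.5  94.8] 78
scene 430 y pct [ 91.5  93.6 150.7 212.1 218.7]
 x at y=91 -2.7153409503339727 slope deg -0.32742073379150416
 near x [-4.6 -2.6  0. ] [90.8 93.7] 45
-12 572 [[-11.7, -10.2, -9.0], [7.9, 9.4, 11.0]] [-29.   2.]
-4 565 [[-11.5, -8.9, -7.6], [6.7, 8.2, 11.1]] [-29.   0.]
4 327 [[-11.7, -9.6, -7.6], [6.8, 9.1, 11.3]] [-29.  -3.]
12 48 [[-9.3, -9.2, -9.2], [8.5, 8.5, 8.6]] [-21.  -6.]
20 35 [[-9.3, -9.2, -9.1], [8.5, 8.7, 8.7]] [-9.  4.]
28 167 [[-11.9, -10.5, -9.3], [8.7, 9.9, 11.3]] [-29.  -5.]
36 1046 [[-12.5, -4.3, -0.1], [0.4, 5.4, 11.9]] [-28. -15.]
44 449 [[-14.1, -10.8, -0.1], [0.4, 11.0, 13.9]] [-29.  -9.]
52 38 [[-14.7, -14.0, -11.8], [11.4, 14.0, 14.6]] [-28.  -3.]
60 3 [[15.2, 15.6, 16.0]] [-13.   4.]
68 28 [[-13.3, -13.1, -12.7], [12.6, 12.7, 12.9]] [-6.  4.]
76 16 [[-12.7, -12.6, -12.6], [12.4, 12.5, 12.6]] [-0.  5.]
```

```bash
python3 -m inch '[{"tx":-0.2,"ty":-0.5,"tz":0,"ax":0,"ay":0,"az":0,"jaw":0},{"tx":0,"ty":0,"tz":3,"ax":0,"ay":0,"az":0,"jaw":0},{"tx":0,"ty":0,"tz":3.6,"ax":0,"ay":0,"az":0,"jaw":0},{"tx":0,"ty":0,"tz":3.5,"ax":0,"ay":0,"az":0,"jaw":0},{"tx":0,"ty":0,"tz":2,"ax":0,"ay":0,"az":0,"jaw":0},{"tx":0,"ty":0,"tz":1,"ax":0,"ay":0,"az":0,"jaw":0},{"tx":0,"ty":0,"tz":0,"ax":0,"ay":0,"az":0,"jaw":0},{"tx":0,"ty":0,"tz":0,"ax":0,"ay":0,"az":0,"jaw":0}]'
python3 look2.py 7
python3 - <<'E'
from h import *
o=get_obs(); R=cv2.Rodrigues(o["orientation"])[0]; T=o["ee_pos"]
for cam in ["wrist","scene"]:
    z=np.load(f"{cam}7.npz"); r=(pts(cam,z["d"],z["d"]>0)-T)@R
    q=r[(r[:,2]<20)&(r[:,2]>-55)&(abs(r[:,0])<8)&(r[:,1]>60)&(r[:,1]<240)]
    if len(q)>5: print(cam,len(q),"y",np.percentile(q[:,1],[1,5,50]).round(1),"x",np.percentile(q[:,0],[5,50,95]).round(1))
E
```

```text
t: 8.43
ee_pos: [387.9, -31.2, 60.3]
orientation: [2.281, 2.158, 0.001]
ft_force: [0.8, -0.1, -1.2]
width: 23.5
8.425 [387.92059837 -31.22968512  60.32602289] -3.1740219188552463 -0.9999992428106649 23.463543369321435
wrist clip 0.83 [281.5, 354.1] 3191 tool frame [[-13.0, -8.0, -30.0], [1.0, 34.0, -25.0], [13.0, 53.0, 0.0]]
wrist card_stand 0.79 [280.6, 391.3] 721 tool frame [[-25.0, 99.0, 23.0], [-3.0, 121.0, 50.0], [20.0, 123.0, 59.0]]
scene card_stand 0.77 [304.5, 218.1] 606 tool frame [[-26.0, 108.0, -56.0], [-2.0, 166.0, 8.0], [1.0, 220.0, 54.0]]
top card_stand 0.55 [280.7, 193.3] 348 tool frame [[-23.0, 112.0, -61.0], [2.0, 161.0, 32.0], [24.0, 214.0, 43.0]]
scene 329 y [ 98.1 109.5 172.3] x [-3.1 -1.2  0.9]
```

View pics/v7.png

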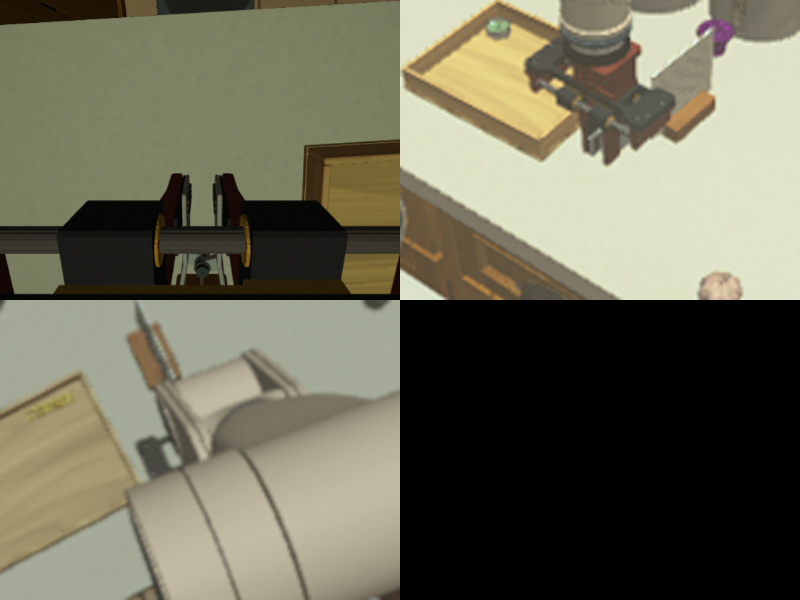

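```bash
python3 -m inch '[{"tx":0,"ty":1,"tz":0,"ax":0,"ay":0,"az":0,"jaw":0},{"tx":0,"ty":0.8,"tz":0,"ax":0,"ay":0,"az":0,"jaw":0},{"tx":0,"ty":0.6,"tz":0,"ax":0,"ay":0,"az":0,"jaw":0},{"tx":0,"ty":0.6,"tz":0,"ax":0,"ay":0,"az":0,"jaw":0},{"tx":0,"ty":0.5,"tz":0,"ax":0,"ay":0,"az":0,"jaw":0},{"tx":0,"ty":0.5,"tz":0,"ax":0,"ay":0,"az":0,"jaw":0},{"tx":0,"ty":0,"tz":0,"ax":0,"ay":0,"az":0,"jaw":0},{"tx":0,"ty":0,"tz":0,"ax":0,"ay":0,"az":0,"jaw":0},{"tx":0,"ty":0,"tz":0,"ax":0,"ay":0,"az":0,"jaw":0}]'
python3 look2.py 8
python3 - <<'E'
from h import *
o=get_obs(); R=cv2.Rodrigues(o["orientation"])[0]; T=o["ee_pos"]; print(o["ft_force"])
for cam in ["wrist","scene"]:
    z=np.load(f"{cam}8.npz"); r=(pts(cam,z["d"],z["d"]>0)-T)@R
    q=r[(r[:,2]<20)&(r[:,2]>-65)&(abs(r[:,0])<8)&(r[:,1]>48)&(r[:,1]<200)]
    if len(q)>5: print(cam,len(q),"y",np.percentile(q[:,1],[1,5,50]).round(1),"x",np.percentile(q[:,0],[5,50,95]).round(1))
a=cv2.imread("pics/wrist8.png")[250:420,180:380]; b=cv2.imread("pics/scene8.png")[170:270,240:360]
cv2.imwrite("pics/v8.png",np.hstack([cv2.resize(a,(400,340)),cv2.resize(b,(400,340))]))
E
```

```text
t: 10.0
ee_pos: [427.1, -33.3, 59.7]
orientation: [-2.282, -2.159, 0.0]
ft_force: [0.4, -0.7, 0.4]
width: 23.3
10.0 [427.08066644 -33.33699434  59.66553131] -3.1699009631543578 -0.999999955448957 23.273940905623547
wrist clip 0.56 [282.2, 359.1] 3455 tool frame [[-13.0, -8.0, -30.0], [1.0, 35.0, -25.0], [14.0, 81.0, 34.0]]
wrist card_stand 0.88 [276.8, 386.5] 1469 tool frame [[-25.0, 60.0, -20.0], [-4.0, 100.0, 34.0], [24.0, 111.0, 36.0]]
scene card_stand 0.64 [308.7, 219.0] 428 tool frame [[-27.0, 75.0, -55.0], [-3.0, 137.0, 33.0], [1.0, 183.0, 56.0]]
top card_stand 0.64 [276.6, 186.0] 220 tool frame [[-25.0, 41.0, -328.0], [2.0, 149.0, 30.0], [54.0, 184.0, 62.0]]
[ 0.01585596 -0.47429646 -0.82170776]
wrist 87 y [48.2 48.3 60.6] x [-1.9 -0.2  1.6]
scene 220 y [ 84.3  97.6 151.2] x [-3.5 -1.3  0.6]
```

View pics/v8.png

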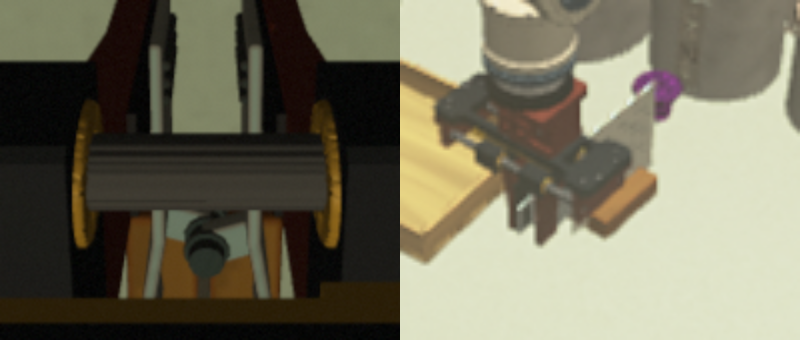

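Run:
```python
from h import *
o=get_obs(); R=cv2.Rodrigues(o["orientation"])[0]; T=o["ee_pos"]
z=np.load("wrist8.npz"); r=(pts("wrist",z["d"],z["d"]>0)-T)@R
v,u=np.nonzero(z["d"]>0)
m=(abs(r[:,0])<4)&(r[:,1]>20)&(r[:,1]<130)&(r[:,2]>-60)
for a in range(20,115,5):
    q=r[m&(r[:,1]>=a)&(r[:,1]<a+5)]
    if len(q): print(a,len(q),"z",np.percentile(q[:,2],[5,50,95]).round(0),"x",np.percentile(q[:,0],[5,95]).round(1))
m=(abs(r[:,0])>9)&(abs(r[:,0])<18)&(r[:,1]>45)&(r[:,2]<12)&(r[:,2]>-35)
for a in range(45,100,5):
    q=r[m&(r[:,1]>=a)&(r[:,1]<a+5)]
    if len(q): print("jaw",a,len(q),"z",np.percentile(q[:,2],[5,50,95]).round(0),"x",[s.round(1) for s in (np.median(q[q[:,0]<0,0]),np.median(q[q[:,0]>0,0]))])
```

```text
20 84 z [59. 60. 61.] x [-3.7  3.7]
25 84 z [59. 60. 61.] x [-3.7  3.7]
30 80 z [59. 60. 61.] x [-3.7  3.7]
35 153 z [-24.  59.  61.] x [-3.6  3.7]
40 474 z [-29. -24.  60.] x [-3.8  3.7]
45 191 z [-29. -27.  61.] x [-3.5  3.6]
50 74 z [59. 60. 61.] x [-3.8  3.8]
55 85 z [-18.  60.  61.] x [-3.8  3.8]
60 132 z [-21.  60.  61.] x [-3.5  3.1]
65 20 z [59. 60. 61.] x [-3.2  3.8]
70 4 z [-7. -7. -6.] x [-2.3 -2.3]
100 12 z [33. 34. 35.] x [-3.6  3.6]
105 38 z [33. 34. 35.] x [-3.6  3.6]
110 13 z [33. 34. 35.] x [-3.7  3.6]
jaw 45 160 z [-30. -29. -16.] x [np.float64(-12.1), np.float64(12.3)]
jaw 50 136 z [-30. -28.  -7.] x [np.float64(-13.1), np.float64(13.7)]
jaw 55 2 z [-12.  -5.   3.] x [np.float64(nan), np.float64(15.3)]
jaw 60 2 z [-14.  -7.   1.] x [np.float64(nan), np.float64(15.8)]
jaw 65 1 z [-1. -1. -1.] x [np.float64(nan), np.float64(16.3)]
jaw 70 11 z [-7. -6. -0.] x [np.float64(-12.7), np.float64(13.4)]
jaw 75 34 z [-4. -0.  3.] x [np.float64(-12.4), np.float64(13.0)]
  return _methods._mean(a, axis=axis, dtype=dtype,
  ret = ret.dtype.type(ret / rcount)
```

```bash
python3 -c "
from h import *
o=get_obs();print(o['t'],o['width'],o['ft_force']);print(ctrl.close_job())"
```

```text
10.45 22.809668940848017 [ 0.01585596 -0.47429646 -0.82170776]
the job is handed in; nothing more can be done
None
```

I took the clip out of the tray by its handles, squeezed it to its stop and brought its jaws around the card's near edge. I handed the job in at 10.45 s with the arm still holding the clip there; no verdict is reported.

Last checks before hand-in:

| Check | Measured |
|---|---|
| Finger opening | about 23 mm; 24 mm is expected at the stop |
| Jaw tips | about 20 mm past the edge, 12–13 mm to each side of the card |
| Pivot | about 15 mm before the edge |
| Height | pivot about 72 mm above the worktop; the card's middle is at 65 mm |
| Wrist force | under 1 N, so no sign of touching the card or stand |

- **Less certain:** few depth points fall on the tips and the card edge, so those distances are good to about 3–4 mm.
- **Disagreement:** the cameras differed by up to 2–3 mm on where the card edge is, less than the margins left.
- **Bystanders:** I did not measure them again. The moves stayed well clear of them, and the tea light and the peg still showed in the tray in later pictures.

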